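Put a pot-core inductor together in its nest and weight it shut

ROBOT

A 6-joint arm with a two-finger parallel gripper is mounted at the origin on the work surface. World frame = base frame: x ahead of the robot, y to its left, z up, the work surface at z = 0. Lengths are in m, angles in rad, forces in N, time in s.
With the tool pointing down it reaches from about 0.425 to 0.95 m from the base axis. Payload 3.5 kg.
Tool frame: the origin (TCP) lies midway between the tips of the shut fingers; the grasp point (between the pads) lies 19 mm behind it; z points along the fingers, y is the line along which they close (so a half turn about z gives the same grasp; the last joint's range is limited). The gripper opens to 85 mm and grips with 20 to 120 N. Pads are 22 mm wide; open, the fingers measure 114 mm over their backs; the gripper's body (76 mm by 85 mm) begins 54 mm behind the grasp point. The pads swing forward as they close: fully open they stand 13 mm farther back than shut.
Start: joints at [1.063, 0.286, 1.577, -0, 1.279, -0.15], TCP at [0.236, 0.632, 0.231] pointing down, gripper open.
Joint ranges: [-2.77, 2.77], [-0.9, 2.22], [0.21, 2.48], [-1.53, 4.67], [0.24, 2.81], [-2.84, 2.84]. Speed limits (rad/s): [2.79, 2.79, 3.14, 3.14, 3.14, 3.14].

INTERFACE

Orientations are given as a unit quaternion [x, y, z, w].
In Python, from plant import get_state, read_camera, ctrl gives the robot as it stands.
- The arm moves only by the shell command python3 -m crank 'ROWS' [FORCE]. ROWS is JSON, a list of rows, each a list of 3 entries, a list of its own where there are three numbers: the shift along the tool's x, y, z in mm, then the turn about the tool's z in degrees, then the closure in counts, from 0 (fully open) to 255 (shut). In form: [[[tx, ty, tz], yaw, claw], ...]. A call has 1 to 10 rows; each row is the pose to reach, as a shift and turn from the pose commanded when the call began, along the tool's axes at that moment; what a row does not reach only later rows make up. A row lasts 1/10 s, in which the tool goes at most 50 mm and 8.59 degrees, less where a joint would pass 70% of its speed; a pose out of reach is approached as far as the arm can. A call with a gripper value outside its range is refused whole. The fingers move at their own pace and stop on an object; FORCE is the grip in N (left out, the last holds). Time passes only in rows, so rows that repeat a pose let the fingers close. It gives the time, the measured TCP pose, the force, the opening and the grip force at its end, in the units of the state.
- get_state(): the state, without advancing time (a new reading comes with each control period).
- read_camera(name): name is "scene" or "top" or "wrist"; returns a dict with "frame" (480x640x3 uint8, blue, green, red), "range_z" (480x640 float32, m along the optical axis (not along the pixel's ray), 0 where there is no reading), "vfov" (degrees; the focal length in pixels is half the picture's height over the tangent of half this angle, whatever the lens; pixels are square), "cx", "cy" (the principal point, pixels), "origin" and "orientation" of the camera in the world. Camera axes: x right, y down, z forward; pixel columns grow to the right and rows downward; lengths in m; the calibration is good to about 2 mm. A picture is of the moment at which its call begins.
- ctrl.sign_off(): hands the job in; it is judged then, once.
The state is a dict: "time": time; "qpos": joint angles; "dq": joint speeds; "joint_efforts": joint torques, N m; "eef_pos": TCP position; "tcp_rot": TCP orientation; "contact_force": force on the tool from outside, world axes, zero at the start; "wrist_torque": the same for the moment, N m; "opening": opening from 0.0 (shut) to 1.0 (fully open); "finger_force": force on a finger pad.
Only numpy, scipy, OpenCV 4.12 (cv2) and the standard library are available. Lean on these libraries where they do the work, as an engineer would, in place of code of your own. Each camera call takes 0.05 s, during which the arm holds its last target. There are 200 camera calls.

TASK

Put the pot-core inductor together in the round brown nest, ready for the bench meter: first set the large ferrite half that lies open side up into the nest, then lower the wound bobbin fully into its channel, then set the large half that lies open side down over the bobbin so that the two rims close on each other all round, and last stand the knobbed steel weight centrally on top to hold the core shut. The small ferrite half, the toroid choke and the capacitor belong to another job: leave them where they are.

Things in the scene. Friction and masses are not known exactly. Their poses are not given: they have to be found in the camera images.
- nest: the target: round brown disc, 96 mm across, fixed. Origin at the centre of its underside (on the bench), z up. Its top has a round recess, 70 mm across: recess floor 10 mm above the bench, inside a low rim that stands 4 mm above that floor (14 mm above the bench) and slopes out to 75 mm across at the top. Fingers around a part in the recess must stay above the rim
- lower_c (a point): LARGE ferrite half lying OPEN SIDE UP: dark cup 62 mm across, 25 mm high; from above it shows a ring channel round a centre post. Point at its centre, half-way up (12.5 mm over its underside), z up. Wall 6 mm thick (inside 50 mm across); post 24 mm across, as high as the wall; channel 17 mm deep, floor 8 mm over the underside; edges chamfered 1.5 mm. Grasp across the outside
- bobbin_c (a point): wound bobbin: copper winding between two white flanges, a ring 45 mm across, 32 mm high, hole 29 mm, same both ways up, edges chamfered 1.5 mm. Point at its centre, half-way up (16 mm). Fits the channel with 2.5 mm to spare all round; home on the channel floor its centre is 11.5 mm above that of the half and its top 15 mm stand above the half's rim: grasp across the outside there
- upper_c (a point): LARGE ferrite half lying OPEN SIDE DOWN: the same part turned over, from above a plain dark disc 62 mm across, 25 mm high. Point at its centre, half-way up. Its 17 mm deep channel takes the upper part of the bobbin; closed, its rim rests on the lower half's rim, its centre 25 mm above that of the lower half. Grasp across the outside; it goes on as it lies
- weight_c (a point): bright steel weight, 0.7 kg: cylinder 52 mm across, 42 mm high, with a round knob on a neck; 75 mm high in all. Point on its axis half-way up the whole (37.5 mm over its underside), z up. Knob 28 mm across, from 17.5 to 37.5 mm above this point: grasp it there
- small_half_c (a point): bystander, not used: a SMALL ferrite half lying open side up, like the large one but only 42 mm across and 15 mm high. Point at its centre, half-way up. Leave it where it is
- choke_c (a point): bystander, not used: toroid choke lying flat, a ring 56 mm across and 18 mm high wound with copper wire. Point at its centre, half-way up. Leave it where it is
- capacitor_c (a point): bystander, not used: dark blue electrolytic capacitor standing upright, 35 mm across and 50 mm high, with a bare aluminium top. Point at its centre, half-way up. Leave it where it is
Mind the look-alikes: they are no part of the job. What is shaped like the part that bears upper_c but blue or red is not meant.

How it is judged:
By the outcome, as a careful person would: the job done as asked, in the order asked, and still so for the second after the job is handed in, with the robot touching nothing.
It also fails if it takes over 115 s, if anything falls off the work surface, if the arm or the gripper's body presses on something with over 40 N, if the wrist force passes 120 N, or if a joint passes its speed limit or range.

## Working session

There is one attempt and no reset: what is moved stays moved. The work goes in short steps, Python scripts to look and compute and a shell command to move; the robot and the scene stay as the last step left them, time stands still between calls to the robot, and variables do not carry over. Pictures are saved under pics/ and viewed, at most 14 in all, crops included, and the job is handed in when it is done.

```bash
ls; mkdir -p pics
cat > h.py <<'E'
import numpy as np,cv2
from plant import get_state,read_camera,ctrl
from scipy.spatial.transform import Rotation as R
def cam(n):
    c=read_camera(n); c['f']=240/np.tan(np.radians(c['vfov'])/2)
    q=np.array(c['orientation']); c['R']=R.from_quat(q).as_matrix() if q.size==4 else q.reshape(3,3); c['o']=np.array(c['origin']); return c
def ray(c,u,v,z):
    d=c['R']@np.array([(u-c['cx'])/c['f'],(v-c['cy'])/c['f'],1]); return c['o']+d*(z-c['o'][2])/d[2]
def cloud(c):
    v,u=np.mgrid[:480,:640]; Z=c['range_z']
    P=np.stack([(u-c['cx'])/c['f']*Z,(v-c['cy'])/c['f']*Z,Z],-1)@c['R'].T+c['o']; P[Z==0]=np.nan; return P
E
python3 - <<'E'
from h import *
for n in('top','scene'):
    c=cam(n); cv2.imwrite(f'pics/{n}0.png',c['frame']); print(n,c['vfov'],c['cx'],c['cy'],c['o'],c['R'].round(3).tolist(),(c['range_z']>0).mean())
s=get_state(); print(s['eef_pos'],s['tcp_rot'],s['time'])
print(R.from_quat(s['tcp_rot']).as_matrix().round(3))
E
```

```text
pics
top 51.38243897983909 317.0691390731533 246.08268696602084 [ 0.44854572 -0.0100076   0.85661133] [[0.005, -0.985, 0.17], [-0.999, 0.001, 0.033], [-0.033, -0.17, -0.985]] 0.9958951822916666
scene 42.478025559601626 321.96506315035583 239.07624887239376 [ 1.07362938 -0.45557689  0.82894809] [[0.689, 0.559, -0.462], [0.725, -0.526, 0.444], [0.005, -0.641, -0.768]] 0.996064453125
[0.23609317 0.63172733 0.23004225] [ 1.77954972e-01  9.84038033e-01 -1.02872618e-03 -3.44782884e-04] 0.1
[[-0.937  0.35  -0.001]
 [ 0.35   0.937 -0.002]
 [ 0.    -0.002 -1.   ]]
```

View pics/top0.png

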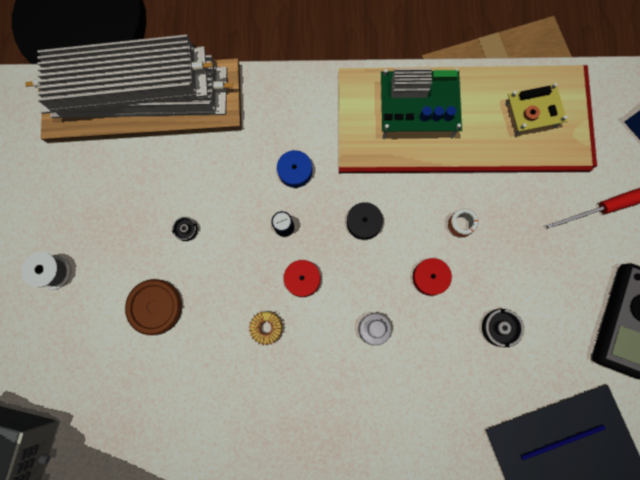

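View pics/scene0.png

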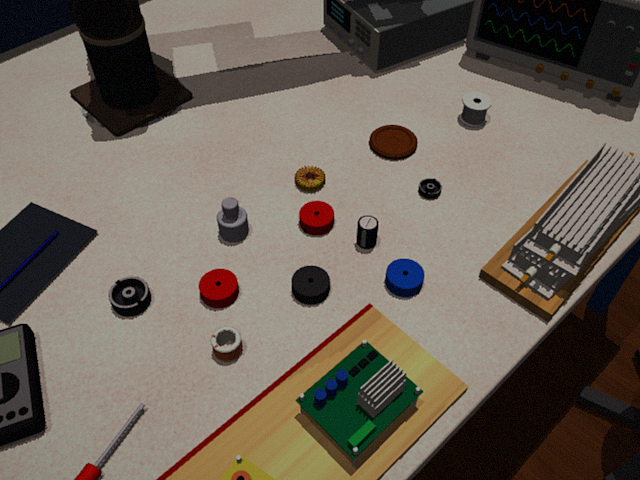

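Top view: nest (153,307), open large half (502,328), bobbin (463,222), weight (375,328), small half (185,229), choke (266,327), capacitor (283,223). There are four plain discs: black (365,220), red (302,278), red (433,277) and blue (295,168). Only the black one is dark ferrite, so it is upper_c. The scene view agrees. Next I'll measure and take a confirming crop.

```bash
cat >> h.py <<'E'
def top_circle(c,u,v,zlo,zhi,r=.06,P=None,z0=0.):
    """circle through points with height in zlo..zhi within r of the ray hit"""
    P=cloud(c) if P is None else P
    g=ray(c,u,v,(zlo+zhi)/2)
    m=(abs(P[...,0]-g[0])<r)&(abs(P[...,1]-g[1])<r)&(P[...,2]>zlo)&(P[...,2]<zhi)
    n,l,st,_=cv2.connectedComponentsWithStats(m.astype(np.uint8))
    k=1+np.argmax(st[1:,4]); q=P[l==k]
    (x,y),rad=cv2.minEnclosingCircle((q[:,:2]*1000).astype(np.float32))
    return np.array([x,y])/1000,2*rad,np.median(q[:,2]),len(q)
E
python3 - <<'E'
from h import *
c=cam('top');P=cloud(c);s=cam('scene');Q=cloud(s)
T=dict(nest=(153,307,393,142,.008,.02),lower=(502,328,130,296,.018,.032),bob=(463,222,227,345,.025,.04),upper=(365,220,311,285,.018,.032),weight=(375,328,232,220,.06,.085))
for n,(u,v,a,b,lo,hi) in T.items():
    for cc,PP,x,y in((c,P,u,v),(s,Q,a,b)):
        try: p,d,z,k=top_circle(cc,x,y,lo,hi,.055,PP); print(n,p.round(4),round(d,1),z.round(4),k,'r',np.hypot(*p).round(3))
        except Exception as e: print(n,e)
f=c['frame'];w=s['frame']
cv2.imwrite('pics/crop.png',np.hstack([cv2.resize(f[160:340,260:540],(466,300),interpolation=2),cv2.resize(w[190:370,100:280+20],(333,300),interpolation=2)]))
E
```

```text
nest [0.4894 0.298 ] 97.2 0.0119 2444 r 0.573
nest [0.4929 0.2954] 98.5 0.0111 1124 r 0.575
lower [ 0.4567 -0.2879] 63.1 0.0246 496 r 0.54
lower [ 0.4586 -0.288 ] 64.5 0.0239 521 r 0.542
bob [ 0.6334 -0.2303] 45.7 0.0318 361 r 0.674
bob [ 0.6346 -0.2319] 46.8 0.0311 450 r 0.676
upper [ 0.6377 -0.0634] 62.7 0.0253 1033 r 0.641
upper [ 0.6393 -0.0653] 65.9 0.0245 1004 r 0.643
weight [ 0.4537 -0.0771] 27.8 0.0749 261 r 0.46
weight [ 0.4567 -0.0782] 31.3 0.0734 241 r 0.463
```

View pics/crop.png

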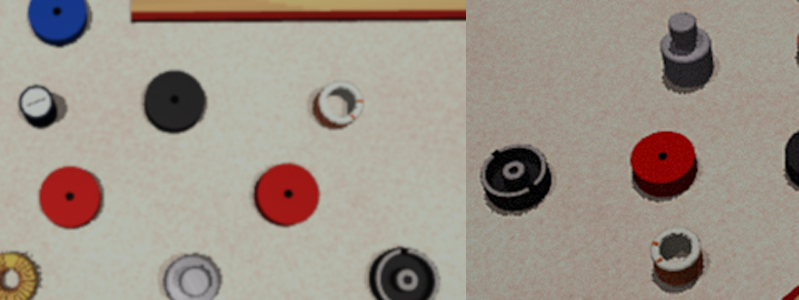

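The crop confirms it: a plain black disc with the same outline as the coloured ones (365,220 in the top view) is upper_c, and the open cup with ring channel and post is lower_c. I'll start moving toward lower_c, bowing around the base and squaring the tool to the world axes.

```bash
python3 -m crank '[[[-400,-258,0],-20.5,0],[[-400,-258,0],-20.5,0],[[-400,-258,0],-20.5,0],[[-400,-258,0],-20.5,0],[[-400,-258,0],-20.5,0],[[-400,-258,0],-20.5,0],[[-400,-258,0],-20.5,0],[[-400,-258,0],-20.5,0],[[-400,-258,0],-20.5,0],[[-400,-258,0],-20.5,0]]' 40
cat >> h.py <<'E'
def go(x,y,z):
    s=get_state();M=R.from_quat(s['tcp_rot']).as_matrix();d=M.T@(np.array([x,y,z])-s['eef_pos'])*1000
    print('t',round(s['time'],2),'tcp',np.round(s['eef_pos'],4),'tool x',M[:,0].round(3),'shift mm',d.round(1),'q6',round(s['qpos'][5],2))
E
python3 -c "
from h import *
go(.457,-.288,.2)"
```

```text
time: 1.2
eef_pos: [0.5224, 0.2474, 0.2313]
tcp_rot: [0.001, 1.0, -0.0, 0.0]
contact_force: [0.0, 0.4, -0.6]
opening: 0.999
finger_force: 0.0
t 1.2 tcp [0.5224 0.2474 0.2313] tool x [-1.     0.003 -0.   ] shift mm [  63.9 -535.6   31.6] q6 -1.3
```

```bash
python3 - <<'E'
from h import *
w=cam('wrist');cv2.imwrite('pics/w1.png',w['frame']);P=cloud(w)
s=get_state();print((w['o']-s['eef_pos']).round(3),w['R'].round(2).tolist())
for lo,hi in((.012,.018),(.005,.02)):
    m=(P[...,2]>lo)&(P[...,2]<hi)&(abs(P[...,0]-.491)<.06)&(abs(P[...,1]-.297)<.06);q=P[m]
    if len(q)>9:
        (x,y),r=cv2.minEnclosingCircle((q[:,:2]*1000).astype(np.float32));print(lo,x,y,2*r,len(q))
E
python3 -m crank '[[[64,-536,32],0,0],[[64,-536,32],0,0],[[64,-536,32],0,0],[[64,-536,32],0,0],[[64,-536,32],0,0],[[64,-536,32],0,0],[[64,-536,32],0,0],[[64,-536,32],0,0],[[64,-536,32],0,0],[[64,-536,32],0,0]]'
python3 -c "
from h import *
go(.457,-.288,.2)"
```

```text
[-0.082  0.001  0.142] [[0.0, 0.95, 0.31], [1.0, -0.0, -0.0], [-0.0, 0.31, -0.95]]
0.012 490.6597900390625 295.5555419921875 93.93924713134766 3388
0.005 490.43353271484375 295.96636962890625 96.44847869873047 9911
time: 2.25
eef_pos: [0.4609, -0.2468, 0.2017]
tcp_rot: [0.0, 1.0, -0.0, 0.0]
contact_force: [1.2, -0.3, 0.8]
opening: 0.994
finger_force: 0.0
t 2.25 tcp [ 0.4609 -0.2468  0.2017] tool x [-1.  0. -0.] shift mm [  3.9 -41.2   1.7] q6 -2.26
```

View pics/w1.png

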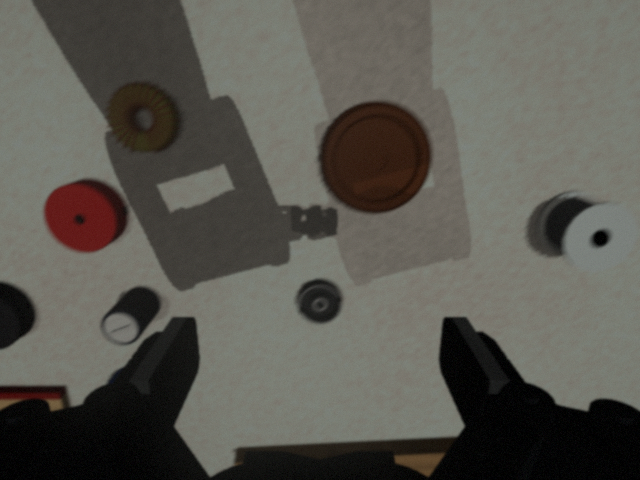

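The wrist view shows the nest at (376,157), and depth puts it at (0.4905, 0.2958). Next is lower_c.

```bash
python3 -m crank '[[[4,-41,2],0,0],[[4,-41,2],0,0],[[4,-41,2],0,0]]'
cat >> h.py <<'E'
def wm(x,y,lo,hi,rad=.045,name=None):
    w=cam('wrist');P=cloud(w)
    if name: cv2.imwrite(name,w['frame'])
    q=P[(P[...,2]>lo)&(P[...,2]<hi)&(np.hypot(P[...,0]-x,P[...,1]-y)<rad)]
    (a,b),r=cv2.minEnclosingCircle((q[:,:2]*1000).astype(np.float32));lh=(np.percentile(q[:,:2],1,0)+np.percentile(q[:,:2],99,0))/2
    print('circle',round(a,1),round(b,1),'d',round(2*r,1),'box',(lh*1000).round(1),'z',np.median(q[:,2]).round(4),len(q))
E
python3 - <<'E'
from h import *
wm(.457,-.288,.018,.032)
go(.457,-.288,.001)
E
```

```text
time: 2.55
eef_pos: [0.4571, -0.2864, 0.1993]
tcp_rot: [0.001, 1.0, 0.001, -0.0]
contact_force: [0.5, -0.1, 0.6]
opening: 1.001
finger_force: 0.0
circle 457.2 -290.5 d 63.3 box [ 456.6 -290.7] z 0.0243 2692
t 2.6 tcp [ 0.4574 -0.2854  0.1994] tool x [-1.     0.     0.001] shift mm [  0.3  -2.8 198.4] q6 -2.32
```

```bash
python3 -m crank '[[[0,-4,160],0,0],[[0,-4,160],0,0],[[0,-4,160],0,0],[[0,-4,160],0,0],[[0,-4,175],0,0],[[0,-4,190],0,0],[[0,-4,198],0,0],[[0,-4,198],0,0]]' 
python3 -m crank '[[[0,0,0],0,200],[[0,0,0],0,200],[[0,0,0],0,200],[[0,0,0],0,200],[[0,0,0],0,200],[[0,0,0],0,200],[[0,0,0],0,200],[[0,0,0],0,200]]' 50
```

```text
time: 3.4
eef_pos: [0.4577, -0.2901, 0.0018]
tcp_rot: [-0.0, 1.0, -0.0, 0.0]
contact_force: [0.3, -0.3, -0.1]
opening: 1.002
finger_force: 0.0
time: 4.2
eef_pos: [0.4585, -0.2909, 0.0037]
tcp_rot: [0.0, 1.0, -0.001, 0.001]
contact_force: [-0.9, 1.8, 5.5]
opening: 0.711
finger_force: 54.1
```

```bash
python3 -m crank '[[[0,0,-30],0,200],[[0,0,-60],0,200],[[0,0,-100],0,200],[[0,0,-140],0,200],[[-16,250,-150],0,200],[[-16,250,-150],0,200],[[-16,250,-150],0,200],[[-16,250,-150],0,200],[[-16,250,-150],0,200],[[-16,250,-150],0,200]]' 
python3 -m crank '[[[-16,336,0],0,200],[[-16,336,0],0,200],[[-16,336,0],0,200],[[-16,336,0],0,200],[[-16,336,0],0,200],[[-16,336,0],0,200],[[-16,336,0],0,200],[[-16,336,0],0,200],[[-16,336,0],0,200]]'
python3 - <<'E'
from h import *
w=cam('wrist');cv2.imwrite('pics/w2.png',w['frame'])
go(.4905,.2958,.04)
E
```

```text
time: 5.2
eef_pos: [0.4727, -0.0349, 0.1517]
tcp_rot: [-0.003, 1.0, 0.001, -0.0]
contact_force: [0.0, -0.8, -1.9]
opening: 0.707
finger_force: 55.8
time: 6.1
eef_pos: [0.4893, 0.2959, 0.1513]
tcp_rot: [-0.001, 1.0, -0.001, -0.0]
contact_force: [-0.6, 0.2, -1.5]
opening: 0.705
finger_force: 55.9
t 6.15 tcp [0.4894 0.2951 0.1512] tool x [-1.     0.     0.001] shift mm [ -1.2   0.8 111.2] q6 -1.2
```

View pics/w2.png

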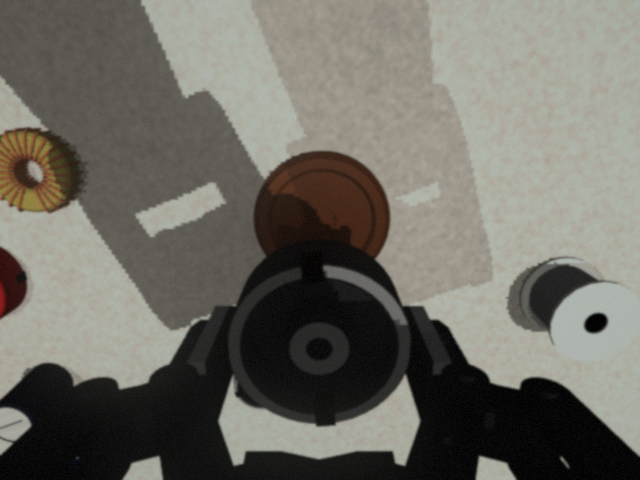

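The cup is held level at (320,340), with the nest behind it. I'll check the held offset.

```bash
python3 - <<'E'
from h import *
w=cam('wrist');P=cloud(w);s=get_state()
m=np.zeros((480,640),bool);m[255:440,242:398]=1
z=P[...,2][m];print(np.percentile(z[z>.1],[5,50,90,97]))
t=np.percentile(z[z>.1],90)
q=P[m&(abs(P[...,2]-t)<.003)]
(a,b),r=cv2.minEnclosingCircle((q[:,:2]*1000).astype(np.float32));print(a,b,2*r,s['eef_pos'])
E
python3 -m crank '[[[-1,0,50],0,200],[[-1,0,90],0,200],[[-1,0,120],0,200],[[-1,0,125],0,200],[[-1,0,130],0,200],[[-1,0,130],0,200]]'
```

```text
[0.15463283 0.16759496 0.17239251 0.17288156]
488.4027099609375 293.7161560058594 63.66667938232422 [0.48944204 0.29469939 0.15132758]
time: 6.8
eef_pos: [0.4918, 0.2956, 0.0231]
tcp_rot: [0.001, 1.0, 0.0, 0.001]
contact_force: [-0.3, 0.0, -1.6]
opening: 0.707
finger_force: 56.0
```

```bash
python3 -m crank '[[[0,1,3],0,200],[[0,1,6],0,200],[[0,1,8],0,200],[[0,1,8],0,200]]'; python3 -c "
from h import *
go(.4905,.2958,.0135)"
```

```text
time: 7.2
eef_pos: [0.4904, 0.297, 0.0138]
tcp_rot: [-0.0, 1.0, -0.0, 0.0]
contact_force: [0.1, 0.3, -2.2]
opening: 0.707
finger_force: 56.0
t 7.2 tcp [0.4904 0.297  0.0138] tool x [-1. -0. -0.] shift mm [-0.1 -1.2  0.3] q6 -1.2
```

No contact yet, so I'll ease down until it touches.

```bash
python3 -m crank '[[[0,-1,1],0,200],[[0,-1,2],0,200],[[0,-1,2],0,200]]'; python3 -c "
from h import *
wm(.4905,.2958,.031,.042,.04)"
```

```text
time: 7.5
eef_pos: [0.4907, 0.2968, 0.0137]
tcp_rot: [0.0, 1.0, 0.0, -0.0]
contact_force: [-4.9, 1.0, 7.8]
opening: 0.709
finger_force: 56.9
circle 483.2 296.7 d 77.0 box [488.8 295.8] z 0.0344 14445
```

Seated: the top is at 34–35 mm with light contact. Release and rise.

```bash
python3 -m crank '[[[0,0,0],0,0],[[0,0,0],0,0],[[0,0,0],0,0],[[0,0,0],0,0],[[0,0,0],0,0],[[0,0,-20],0,0],[[0,0,-60],0,0],[[0,0,-110],0,0],[[0,0,-160],0,0],[[0,0,-187],0,0]]'
python3 - <<'E'
from h import *
wm(.4905,.2958,.028,.042,.045,'pics/w3.png')
wm(.4905,.2958,.005,.019,.055)
go(.634,-.231,.2)
E
```

```text
time: 8.55
eef_pos: [0.4923, 0.2966, 0.2041]
tcp_rot: [-0.0, 1.0, 0.001, 0.003]
contact_force: [0.4, 0.4, 0.9]
opening: 1.001
finger_force: 0.0
circle 489.8 294.7 d 62.9 box [489.4 294.8] z 0.0343 2799
circle 490.3 295.6 d 96.5 box [489.3 295.8] z 0.0136 7212
t 8.65 tcp [0.4935 0.2971 0.2052] tool x [-1.    -0.    -0.011] shift mm [-140.4 -528.1    4.6] q6 -1.21
```

View pics/w3.png

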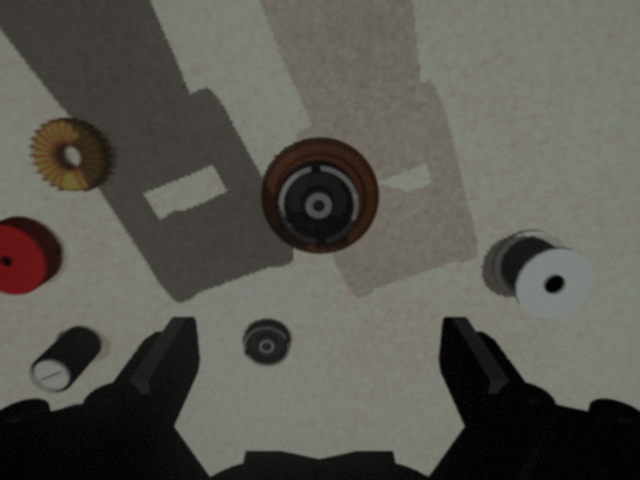

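The cup sits in the nest at (319,204), at world (0.4897, 0.2948). Next is the bobbin.

```bash
python3 -m crank '[[[-140,-528,15],0,0],[[-140,-528,15],0,0],[[-140,-528,15],0,0],[[-140,-528,15],0,0],[[-140,-528,15],0,0],[[-140,-528,15],0,0],[[-140,-528,15],0,0],[[-140,-528,15],0,0],[[-140,-528,15],0,0],[[-140,-528,15],0,0]]'
python3 -c "
from h import *
go(.634,-.231,.19)"
```

```text
time: 9.65
eef_pos: [0.618, -0.189, 0.1829]
tcp_rot: [0.0, 1.0, 0.001, -0.001]
contact_force: [0.2, 0.4, -0.2]
opening: 1.001
finger_force: 0.0
t 9.65 tcp [ 0.618  -0.189   0.1829] tool x [-1.     0.     0.002] shift mm [-16.  -42.   -7.2] q6 -2.02
```

```bash
python3 -m crank '[[[-16,-42,-12],0,0],[[-16,-42,-12],0,0],[[-16,-42,-12],0,0],[[-16,-42,-12],0,0]]'
python3 -c "
from h import *
wm(.634,-.231,.026,.039,.04)
go(.634,-.231,.0175)"
```

```text
time: 10.05
eef_pos: [0.6337, -0.2279, 0.1953]
tcp_rot: [-0.0, 1.0, 0.001, -0.001]
contact_force: [-0.7, 0.2, 0.7]
opening: 1.006
finger_force: 0.0
circle 633.6 -232.8 d 45.2 box [ 633.1 -232.8] z 0.0315 1660
t 10.1 tcp [ 0.6338 -0.2275  0.1956] tool x [-1.    -0.001  0.002] shift mm [ -0.6  -3.7 178.1] q6 -2.07
```

```bash
python3 -m crank '[[[0,-5,140],0,0],[[0,-5,140],0,0],[[0,-5,140],0,0],[[0,-5,155],0,0],[[0,-5,170],0,0],[[0,-5,178],0,0],[[0,-5,178],0,0],[[0,-5,178],0,0]]' 
python3 -m crank '[[[0,0,0],0,230],[[0,0,0],0,230],[[0,0,0],0,230],[[0,0,0],0,230],[[0,0,0],0,230],[[0,0,0],0,230],[[0,0,0],0,230],[[0,0,0],0,230]]' 40
python3 -c "
from h import *
c=cam('wrist');cv2.imwrite('pics/w4.png',c['frame'])
go(.634,-.2328,.018)"
```

```text
time: 10.9
eef_pos: [0.6359, -0.2348, 0.0211]
tcp_rot: [-0.0, 1.0, -0.001, 0.001]
contact_force: [-0.6, 0.4, 0.1]
opening: 1.009
finger_force: 0.0
time: 11.7
eef_pos: [0.6353, -0.2345, 0.0205]
tcp_rot: [0.0, 1.0, -0.0, 0.001]
contact_force: [-1.5, 0.7, 6.4]
opening: 0.505
finger_force: 40.3
t 11.75 tcp [ 0.6353 -0.2345  0.0205] tool x [-1.     0.    -0.001] shift mm [1.3 1.7 2.5] q6 -2.07
```

View pics/w4.png

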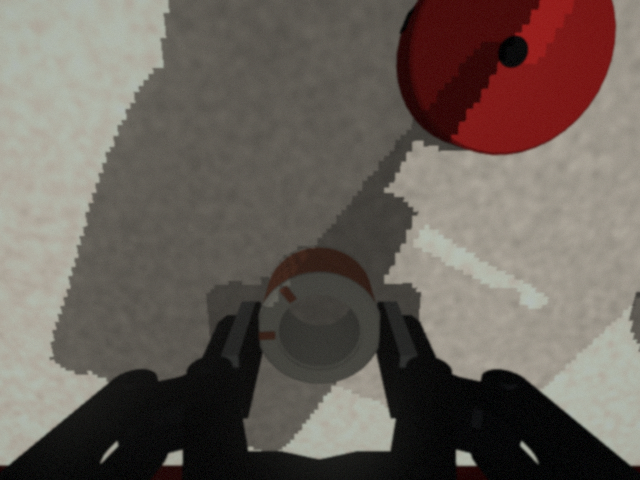

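The bobbin is gripped at (320,325). Lift and carry.

```bash
python3 -m crank '[[[0,0,-20],0,230],[[0,0,-60],0,230],[[0,0,-100],0,230],[[70,250,-150],0,230],[[70,250,-150],0,230],[[70,250,-150],0,230],[[70,250,-150],0,230],[[70,250,-150],0,230],[[70,250,-150],0,230],[[70,250,-150],0,230]]' 
python3 -m crank '[[[75,278,0],0,230],[[75,278,0],0,230],[[75,278,0],0,230],[[75,278,0],0,230],[[75,278,0],0,230],[[75,278,0],0,230],[[75,278,0],0,230],[[75,278,0],0,230]]'
python3 - <<'E'
from h import *
w=cam('wrist');P=cloud(w);s=get_state()
m=np.zeros((480,640),bool);m[245:385,262:378]=1
z=P[...,2][m];t=np.percentile(z[z>.1],90)
q=P[m&(abs(P[...,2]-t)<.003)]
(a,b),r=cv2.minEnclosingCircle((q[:,:2]*1000).astype(np.float32));print('held',a,b,2*r,t,s['eef_pos'])
go(.4897,.2948,.06)
E
```

```text
time: 12.75
eef_pos: [0.5639, 0.0176, 0.169]
tcp_rot: [-0.002, 1.0, -0.0, 0.0]
contact_force: [0.8, -1.1, -2.3]
opening: 0.502
finger_force: 41.1
time: 13.55
eef_pos: [0.4901, 0.2931, 0.1681]
tcp_rot: [-0.0, 1.0, -0.001, -0.0]
contact_force: [0.4, -0.8, -1.4]
opening: 0.5
finger_force: 41.3
held 488.9819030761719 292.9319152832031 47.74091339111328 0.179616981091204 [0.49031053 0.29244614 0.16818551]
t 13.6 tcp [0.4903 0.2924 0.1682] tool x [-1.     0.001  0.001] shift mm [  0.5   2.5 108.2] q6 -1.21
```

```bash
python3 -m crank '[[[-1,2,50],0,230],[[-1,2,85],0,230],[[-1,2,105],0,230],[[-1,2,107],0,230],[[-1,2,107],0,230]]'
python3 - <<'E'
from h import *
w=cam('wrist');cv2.imwrite('pics/w5.png',w['frame'][180:440,190:450].repeat(2,0).repeat(2,1));P=cloud(w)
go(.4897,.2948,.0384)
q=P[(abs(P[...,2]-.034)<.004)&(np.hypot(P[...,0]-.49,P[...,1]-.295)<.038)];print('cup',np.percentile(q[:,:2],[0.5,99.5],0).round(4))
q=P[(abs(P[...,2]-.071)<.004)&(np.hypot(P[...,0]-.49,P[...,1]-.295)<.026)];print('bob',np.percentile(q[:,:2],[.5,99.5],0).round(4))
E
```

```text
time: 14.1
eef_pos: [0.4914, 0.2943, 0.0618]
tcp_rot: [0.001, 1.0, -0.0, -0.0]
contact_force: [-0.1, 0.3, -1.7]
opening: 0.5
finger_force: 41.3
t 14.15 tcp [0.4922 0.295  0.0631] tool x [-1.     0.002 -0.002] shift mm [ 2.5 -0.2 24.7] q6 -1.21
cup [[0.4586 0.2647]
 [0.5006 0.3252]]
bob [[0.4677 0.2713]
 [0.511  0.3179]]
```

View pics/w5.png

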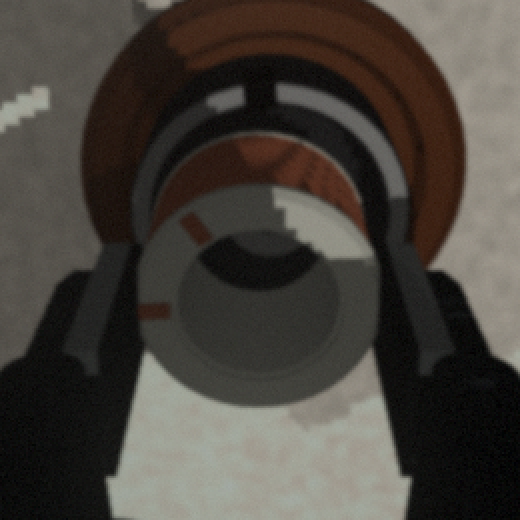

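The bobbin hangs centred over the cup: cup y 0.2950 against bobbin 0.2946, and x within 1 mm. Lowering.

```bash
python3 -m crank '[[[0,0,5],0,230],[[0,0,10],0,230],[[0,0,14],0,230],[[0,0,18],0,230],[[0,0,18],0,230]]'; python3 -c "
from h import *
go(.4897,.2948,.0384)"
```

```text
time: 14.65
eef_pos: [0.49, 0.2957, 0.0432]
tcp_rot: [-0.0, 1.0, -0.0, -0.001]
contact_force: [0.6, 0.2, -2.0]
opening: 0.499
finger_force: 41.3
t 14.65 tcp [0.49   0.2957 0.0432] tool x [-1.    -0.     0.001] shift mm [ 0.3 -0.9  4.8] q6 -1.21
```

```bash
python3 -m crank '[[[0,0,2],0,230],[[0,0,4],0,230],[[0,0,5],0,230],[[0,0,6],0,230],[[0,0,6],0,230]]'; python3 -c "
from h import *
go(.4897,.2948,.0384)"
```

```text
time: 15.15
eef_pos: [0.4906, 0.2958, 0.0385]
tcp_rot: [-0.0, 1.0, -0.0, -0.0]
contact_force: [-2.8, -1.9, 2.0]
opening: 0.499
finger_force: 41.7
t 15.15 tcp [0.4906 0.2958 0.0385] tool x [-1.    -0.     0.001] shift mm [ 0.9 -1.   0.1] q6 -1.21
```

Touched at the expected height (0.0385). Release and rise.

```bash
python3 -m crank '[[[0,0,0],0,0],[[0,0,0],0,0],[[0,0,0],0,0],[[0,0,0],0,0],[[0,0,0],0,0],[[0,0,-20],0,0],[[0,0,-60],0,0],[[0,0,-110],0,0],[[0,0,-160],0,0],[[0,0,-162],0,0]]'
python3 - <<'E'
from h import *
wm(.4905,.2948,.043,.058,.045,'pics/w6.png')
wm(.4905,.2948,.030,.039,.045)
go(.638,-.0645,.18)
E
```

```text
time: 16.15
eef_pos: [0.495, 0.2976, 0.2094]
tcp_rot: [-0.0, 1.0, 0.003, 0.008]
contact_force: [0.5, 0.3, 1.4]
opening: 0.999
finger_force: 0.0
circle 489.1 293.9 d 45.2 box [488.8 294.1] z 0.0495 1759
circle 489.8 294.6 d 62.9 box [489.5 294.8] z 0.0345 2681
t 16.25 tcp [0.4917 0.2962 0.2024] tool x [-1.    -0.    -0.005] shift mm [-146.2 -360.8   22.5] q6 -1.21
```

The bobbin is home: top at 49.5 mm, level, on the axis. Next is the upper half.

```bash
python3 -m crank '[[[-146,-361,0],0,0],[[-146,-361,0],0,0],[[-146,-361,0],0,0],[[-146,-361,0],0,0],[[-146,-361,0],0,0],[[-146,-361,0],0,0],[[-146,-361,0],0,0],[[-146,-361,0],0,0],[[-146,-361,0],0,0],[[-146,-361,0],0,0]]'
python3 -c "
from h import *
wm(.638,-.0645,.018,.032,.045)
go(.638,-.065,.001)"
```

```text
time: 17.25
eef_pos: [0.6354, -0.0657, 0.1971]
tcp_rot: [0.001, 1.0, 0.001, -0.002]
contact_force: [-0.8, 0.8, -0.7]
opening: 0.999
finger_force: 0.0
circle 638.1 -65.8 d 62.3 box [637.5 -65.7] z 0.0247 4912
t 17.3 tcp [ 0.6354 -0.0646  0.1976] tool x [-1.     0.     0.004] shift mm [ -3.5  -0.7 196.6] q6 -1.83
```

```bash
python3 -m crank '[[[-3,0,160],0,0],[[-3,0,160],0,0],[[-3,0,160],0,0],[[-3,0,160],0,0],[[-3,0,175],0,0],[[-3,0,188],0,0],[[-3,0,195],0,0],[[-3,0,195],0,0]]' 
python3 -m crank '[[[0,0,0],0,200],[[0,0,0],0,200],[[0,0,0],0,200],[[0,0,0],0,200],[[0,0,0],0,200],[[0,0,0],0,200],[[0,0,0],0,200],[[0,0,0],0,200]]' 50
python3 -m crank '[[[0,0,-20],0,200],[[0,0,-60],0,200],[[0,0,-100],0,200],[[0,0,-150],0,200],[[0,0,-160],0,200],[[0,0,-160],0,200]]'
python3 -c "
from h import *
go(.4902,.2958,.16)"
```

```text
time: 18.1
eef_pos: [0.64, -0.0652, 0.0055]
tcp_rot: [-0.0, 1.0, -0.0, 0.0]
contact_force: [-0.4, 0.1, -0.1]
opening: 1.003
finger_force: 0.0
time: 18.9
eef_pos: [0.6411, -0.0656, 0.0071]
tcp_rot: [0.0, 1.0, -0.0, 0.002]
contact_force: [-0.6, -0.3, 4.9]
opening: 0.706
finger_force: 54.6
time: 19.5
eef_pos: [0.6409, -0.0656, 0.1677]
tcp_rot: [-0.0, 1.0, -0.001, 0.003]
contact_force: [0.2, 0.6, -1.8]
opening: 0.698
finger_force: 54.7
t 19.5 tcp [ 0.6409 -0.0656  0.1677] tool x [-1.    -0.    -0.005] shift mm [150.7 361.4   6.4] q6 -1.83
```

```bash
python3 -m crank '[[[150,361,0],0,200],[[150,361,0],0,200],[[150,361,0],0,200],[[150,361,0],0,200],[[150,361,0],0,200],[[150,361,0],0,200],[[150,361,0],0,200],[[150,361,0],0,200],[[150,361,0],0,200],[[150,361,0],0,200]]'
python3 - <<'E'
from h import *
w=cam('wrist');P=cloud(w);s=get_state()
cv2.imwrite('pics/w7.png',w['frame'])
m=np.zeros((480,640),bool);m[200:460,242:398]=1
z=P[...,2][m];t=np.percentile(z[z>.1],85)
q=P[m&(abs(P[...,2]-t)<.003)]
(a,b),r=cv2.minEnclosingCircle((q[:,:2]*1000).astype(np.float32));print('held',a,b,2*r,t,s['eef_pos'],np.polyfit(q[:,0],q[:,2],1),np.polyfit(q[:,1],q[:,2],1))
go(.4902,.2958,.06)
E
```

```text
time: 20.5
eef_pos: [0.4874, 0.2958, 0.1617]
tcp_rot: [-0.001, 1.0, -0.001, -0.003]
contact_force: [0.1, -0.2, -2.4]
opening: 0.698
finger_force: 54.9
held 485.0278625488281 294.4654846191406 63.03386306762695 0.1798559236860242 [0.48824453 0.29503757 0.16219223] [-0.00504975  0.18162922] [-0.00362306  0.18025884]
t 20.55 tcp [0.4882 0.295  0.1622] tool x [-1.    -0.001  0.004] shift mm [ -2.4   1.  102.2] q6 -1.21
```

View pics/w7.png

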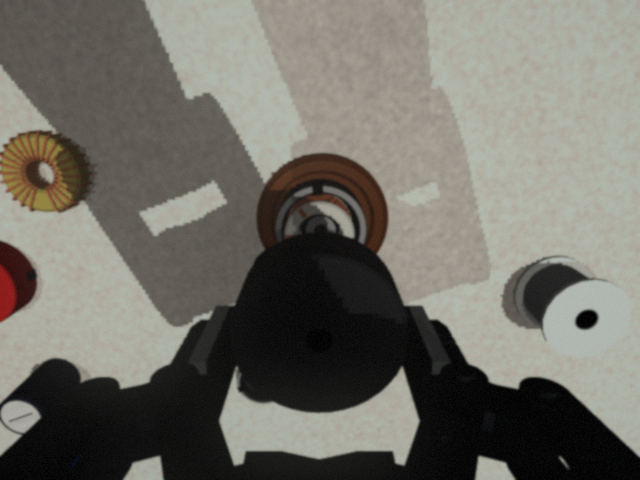

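```bash
python3 -m crank '[[[-4,0,45],0,200],[[-4,0,80],0,200],[[-4,0,95],0,200],[[-4,0,97],0,200],[[-4,0,97],0,200],[[-4,0,97],0,200]]'
python3 - <<'E'
from h import *
w=cam('wrist');P=cloud(w)
t=.082
q=P[(abs(P[...,2]-t)<.005)&(np.hypot(P[...,0]-.489,P[...,1]-.295)<.034)];print('upper',np.percentile(q[:,:2],[0.5,99.5],0).round(4),np.median(q[:,2]))
q=P[(abs(P[...,2]-.0125)<.0055)&(np.hypot(P[...,0]-.49,P[...,1]-.295)<.053)];(a,b),r=cv2.minEnclosingCircle((q[:,:2]*1000).astype(np.float32));print('nest',a,b,2*r)
go(.4902,.2958,.042)
E
```

```text
time: 21.15
eef_pos: [0.4954, 0.296, 0.0702]
tcp_rot: [0.0, 1.0, 0.001, 0.002]
contact_force: [-0.1, 0.1, -2.1]
opening: 0.7
finger_force: 54.9
upper [[0.4617 0.262 ]
 [0.5208 0.328 ]] 0.08654947542594552
nest 490.2584533691406 296.05322265625 96.3492202758789
t 21.2 tcp [0.4954 0.2962 0.0703] tool x [-1.     0.    -0.004] shift mm [ 5.3 -0.4 28.3] q6 -1.21
```

```bash
python3 -m crank '[[[2,0,0],0,200],[[2,0,4],0,200],[[2,0,8],0,200],[[2,0,8],0,200]]'
python3 - <<'E'
from h import *
w=cam('wrist');P=cloud(w);cv2.imwrite('pics/w8.png',w['frame'])
q=P[(abs(P[...,2]-.0785)<.004)&(np.hypot(P[...,0]-.489,P[...,1]-.295)<.034)];print('upper',np.percentile(q[:,:2],[0.5,99.5],0).round(4),np.median(q[:,2]))
go(.4902,.2958,.042)
E
```

```text
time: 21.6
eef_pos: [0.4909, 0.2956, 0.0592]
tcp_rot: [-0.0, 1.0, -0.0, -0.001]
contact_force: [-0.5, -0.5, -1.3]
opening: 0.702
finger_force: 54.9
upper [[0.4581 0.264 ]
 [0.5171 0.3246]] 0.07674436365886837
t 21.65 tcp [0.4911 0.2957 0.0594] tool x [-1.    -0.     0.001] shift mm [ 0.9  0.2 17.4] q6 -1.21
```

```bash
python3 -m crank '[[[-1,0,1],0,200],[[-1,0,3],0,200],[[-1,0,6],0,200],[[-1,0,9],0,200],[[-1,0,9],0,200]]'
python3 -c "
from h import *
go(.4902,.2958,.042)"
```

```text
time: 22.15
eef_pos: [0.4921, 0.2956, 0.0503]
tcp_rot: [0.0, 1.0, -0.0, -0.001]
contact_force: [-0.1, -0.9, -2.4]
opening: 0.7
finger_force: 54.9
t 22.15 tcp [0.4921 0.2956 0.0503] tool x [-1.     0.     0.001] shift mm [1.9 0.2 8.3] q6 -1.21
```

Past the bobbin's top with no contact. Continue down.

```bash
python3 -m crank '[[[0,0,2],0,200],[[0,0,4],0,200],[[0,0,6],0,200],[[0,0,7],0,200],[[0,0,7],0,200]]'
python3 -c "
from h import *
go(.4902,.2958,.042)"
```

```text
time: 22.65
eef_pos: [0.4924, 0.2957, 0.0438]
tcp_rot: [-0.0, 1.0, -0.0, -0.0]
contact_force: [-0.1, -0.2, -1.4]
opening: 0.703
finger_force: 54.9
t 22.65 tcp [0.4924 0.2957 0.0438] tool x [-1. -0.  0.] shift mm [2.2 0.1 1.8] q6 -1.21
```

```bash
python3 -m crank '[[[0,0,1],0,200],[[0,0,2],0,200],[[0,0,2],0,200],[[0,0,3],0,200],[[0,0,3],0,200]]'
python3 -c "
from h import *
wm(.4895,.2948,.053,.066,.034)
go(.4902,.2958,.042)"
```

```text
time: 23.15
eef_pos: [0.4927, 0.2959, 0.0421]
tcp_rot: [-0.0, 1.0, -0.0, -0.0]
contact_force: [-2.8, -1.3, 4.8]
opening: 0.7
finger_force: 55.7
circle 489.4 294.8 d 67.9 box [488.9 294.3] z 0.0597 24287
t 23.2 tcp [0.4927 0.2959 0.0421] tool x [-1. -0.  0.] shift mm [ 2.5 -0.1  0.1] q6 -1.21
```

Closed: top at 59.7 mm with light contact. Release and check.

```bash
python3 -m crank '[[[0,0,0],0,0],[[0,0,0],0,0],[[0,0,0],0,0],[[0,0,0],0,0],[[0,0,0],0,0],[[0,0,-20],0,0],[[0,0,-60],0,0],[[0,0,-110],0,0],[[0,0,-160],0,0],[[0,0,-168],0,0]]'
python3 - <<'E'
from h import *
wm(.4905,.2948,.053,.068,.045,'pics/w9.png')
c=cam('scene');cv2.imwrite('pics/s9.png',cv2.resize(c['frame'][90:190,330:460],(780,600),interpolation=2))
P=cloud(cam('wrist'));q=P[(abs(P[...,2]-.06)<.004)&(np.hypot(P[...,0]-.489,P[...,1]-.295)<.028)]
print(np.linalg.lstsq(np.c_[q[:,:2],np.ones(len(q))],q[:,2],rcond=None)[0])
go(.455,-.0775,.2)
E
```

```text
time: 24.2
eef_pos: [0.4963, 0.2973, 0.2175]
tcp_rot: [-0.0, 1.0, 0.003, 0.007]
contact_force: [0.8, 0.3, 0.7]
opening: 1.0
finger_force: 0.0
circle 490.5 293.9 d 62.7 box [489.7 294.1] z 0.0597 5494
[-0.00093994 -0.00054528  0.06036893]
t 24.35 tcp [0.4926 0.2958 0.2092] tool x [-1.    -0.    -0.001] shift mm [  37.6 -373.3    9. ] q6 -1.21
```

View pics/s9.png

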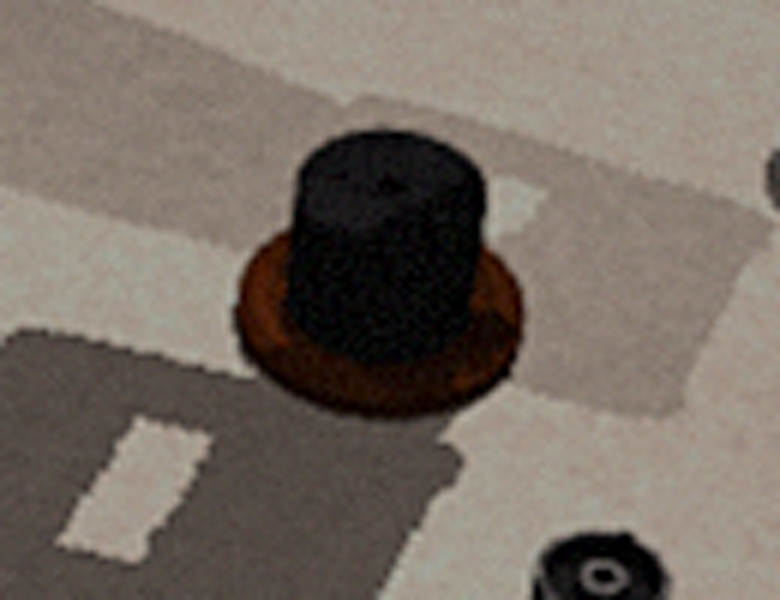

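The scene crop shows both halves closed and coaxial in the nest. The top is level at 59.7 mm, centred at (0.490, 0.294). Next is the weight.

```bash
python3 -m crank '[[[38,-374,10],0,0],[[38,-374,10],0,0],[[38,-374,10],0,0],[[38,-374,10],0,0],[[38,-374,10],0,0],[[38,-374,10],0,0],[[38,-374,10],0,0],[[38,-374,10],0,0],[[38,-374,10],0,0],[[38,-374,10],0,0]]'
python3 -c "
from h import *
wm(.455,-.0775,.069,.082,.03)
go(.456,-.077,.046)"
```

```text
time: 25.35
eef_pos: [0.4533, -0.0779, 0.1966]
tcp_rot: [0.001, 1.0, 0.001, -0.002]
contact_force: [-0.2, 0.8, 0.7]
opening: 0.999
finger_force: 0.0
circle 453.8 -79.5 d 28.2 box [453.3 -79.3] z 0.0745 1356
t 25.4 tcp [ 0.4537 -0.0773  0.1971] tool x [-1.     0.     0.003] shift mm [ -2.8   0.  151.1] q6 -1.96
```

```bash
python3 -m crank '[[[-1,-1,110],0,0],[[-1,-1,110],0,0],[[-1,-1,120],0,0],[[-1,-1,135],0,0],[[-1,-1,147],0,0],[[-1,-1,151],0,0],[[-1,-1,151],0,0]]' 
python3 -m crank '[[[0,0,0],0,255],[[0,0,0],0,255],[[0,0,0],0,255],[[0,0,0],0,255],[[0,0,0],0,255],[[0,0,0],0,255],[[0,0,0],0,255],[[0,0,0],0,255],[[0,0,0],0,255],[[0,0,0],0,255]]' 90
python3 -m crank '[[[0,0,-10],0,255],[[0,0,-40],0,255],[[0,0,-80],0,255],[[0,0,-120],0,255],[[0,0,-140],0,255],[[0,0,-140],0,255]]'
python3 -c "
from h import *
go(.491,.2955,.186)"
```

```text
time: 26.1
eef_pos: [0.4555, -0.0784, 0.0476]
tcp_rot: [-0.001, 1.0, 0.0, -0.0]
contact_force: [0.2, 1.5, -0.3]
opening: 0.999
finger_force: 0.0
time: 27.1
eef_pos: [0.4561, -0.079, 0.0489]
tcp_rot: [0.0, 1.0, 0.0, 0.0]
contact_force: [-0.7, 3.7, 5.0]
opening: 0.296
finger_force: 88.1
time: 27.7
eef_pos: [0.457, -0.0801, 0.1909]
tcp_rot: [-0.0, 1.0, -0.002, 0.003]
contact_force: [0.3, -0.1, -6.1]
opening: 0.298
finger_force: 89.8
t 27.7 tcp [ 0.457  -0.0801  0.1909] tool x [-1.    -0.    -0.006] shift mm [-34.  375.6   4. ] q6 -1.96
```

```bash
python3 -m crank '[[[-34,375,0],0,255],[[-34,375,0],0,255],[[-34,375,0],0,255],[[-34,375,0],0,255],[[-34,375,0],0,255],[[-34,375,0],0,255],[[-34,375,0],0,255],[[-34,375,0],0,255],[[-34,375,0],0,255],[[-34,375,0],0,255]]'
python3 - <<'E'
from h import *
w=cam('wrist');P=cloud(w);s=get_state();cv2.imwrite('pics/w10.png',w['frame'])
for t,r in((s['eef_pos'][2]+.026,.017),(s['eef_pos'][2]-.007,.03)):
    q=P[(abs(P[...,2]-t)<.004)&(np.hypot(P[...,0]-.490,P[...,1]-.294)<r)]
    (a,b),rr=cv2.minEnclosingCircle((q[:,:2]*1000).astype(np.float32));print(a,b,2*rr,np.median(q[:,2]),len(q),np.percentile(q[:,:2],[.5,99.5],0).round(4))
go(.491,.2955,.1105)
E
```

```text
time: 28.7
eef_pos: [0.4877, 0.2953, 0.1844]
tcp_rot: [-0.001, 1.0, -0.002, -0.003]
contact_force: [0.7, -0.7, -6.3]
opening: 0.299
finger_force: 90.7
488.9110412597656 293.96038818359375 32.56002426147461 0.21037959983315555 4802 [[0.4734 0.2812]
 [0.4983 0.3065]]
484.9412841796875 294.153564453125 51.422000885009766 0.17804663836932227 5538 [[0.4605 0.2693]
 [0.4873 0.3188]]
t 28.75 tcp [0.4881 0.2947 0.185 ] tool x [-1.    -0.     0.005] shift mm [-3.3  1.  74.5] q6 -1.21
```

View pics/w10.png

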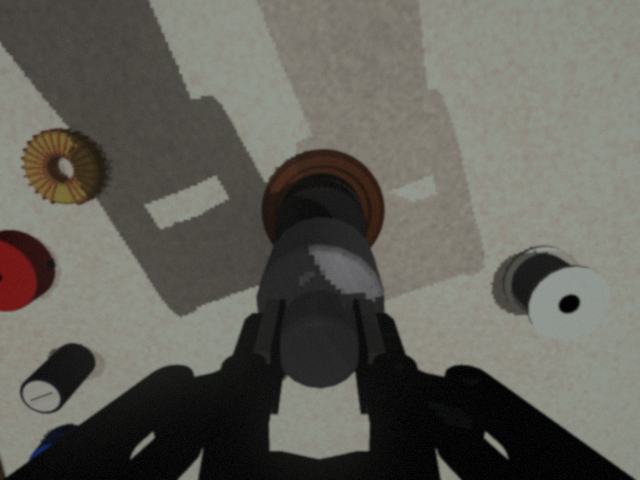

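The weight hangs upright over the stack, about 4 mm short in x.

```bash
python3 -m crank '[[[-3,0,30],0,255],[[-3,0,55],0,255],[[-3,0,60],0,255],[[-3,0,60],0,255],[[-3,0,60],0,255]]'
python3 - <<'E'
from h import *
w=cam('wrist');P=cloud(w);s=get_state();z=s['eef_pos'][2]
q=P[(abs(P[...,2]-z+.007)<.005)&(np.hypot(P[...,0]-.490,P[...,1]-.294)<.032)]
(a,b),rr=cv2.minEnclosingCircle((q[:,:2]*1000).astype(np.float32));print(a,b,2*rr,np.median(q[:,2]),np.percentile(q[:,:2],[.5,99.5],0).round(4))
go(.491,.2955,.1087)
E
```

```text
time: 29.25
eef_pos: [0.4935, 0.2954, 0.1292]
tcp_rot: [0.0, 1.0, 0.0, 0.001]
contact_force: [0.9, 0.2, -6.0]
opening: 0.296
finger_force: 90.7
490.4429626464844 294.221435546875 51.48274230957031 0.12266777248110153 [[0.4659 0.2694]
 [0.493  0.3191]]
t 29.3 tcp [0.4938 0.2957 0.1298] tool x [-1.     0.001 -0.003] shift mm [ 2.9 -0.3 21.1] q6 -1.21
```

```bash
python3 -m crank '[[[0,0,8],0,255],[[0,0,14],0,255],[[0,0,17],0,255],[[0,0,17],0,255]]'
python3 -m crank '[[[0,0,1],0,255],[[0,0,2],0,255],[[0,0,2],0,255]]'
```

```text
time: 29.7
eef_pos: [0.4919, 0.2956, 0.11]
tcp_rot: [-0.0, 1.0, -0.0, -0.001]
contact_force: [-0.5, -0.1, -6.6]
opening: 0.294
finger_force: 90.7
time: 30.0
eef_pos: [0.4927, 0.2959, 0.1092]
tcp_rot: [-0.0, 1.0, 0.0, 0.0]
contact_force: [-0.1, -0.3, -5.9]
opening: 0.297
finger_force: 90.7
```

```bash
python3 -m crank '[[[0,0,1],0,255],[[0,0,1],0,255],[[0,0,1],0,255],[[0,0,2],0,255],[[0,0,2],0,255]]'
```

```text
time: 30.5
eef_pos: [0.4933, 0.2961, 0.1088]
tcp_rot: [-0.0, 1.0, 0.0, 0.001]
contact_force: [-2.5, -0.4, 5.8]
opening: 0.295
finger_force: 91.8
```

Standing: the force rose by about 12 N. Release, rise clear, check.

```bash
python3 -m crank '[[[0,0,-1],0,0],[[0,0,-1],0,0],[[0,0,-1],0,0],[[0,0,-1],0,0],[[0,0,-1],0,0],[[0,0,-1],0,0],[[0,0,-20],0,0],[[0,0,-60],0,0],[[0,0,-100],0,0],[[0,0,-110],0,0]]'
python3 -m crank '[[[0,0,0],0,0],[[0,0,0],0,0],[[0,0,0],0,0],[[0,0,0],0,0],[[0,0,0],0,0]]'
python3 - <<'E'
from h import *
wm(.49,.294,.127,.142,.03);wm(.49,.294,.095,.109,.04);wm(.49,.294,.054,.066,.04);wm(.49,.295,.005,.02,.055)
c=cam('scene');cv2.imwrite('pics/s11.png',cv2.resize(c['frame'][30:330,200:600],(800,600),interpolation=2))
E
```

```text
time: 31.5
eef_pos: [0.4952, 0.2968, 0.223]
tcp_rot: [-0.0, 1.0, 0.002, 0.005]
contact_force: [0.6, 0.4, 0.3]
opening: 1.002
finger_force: 0.0
time: 32.0
eef_pos: [0.492, 0.2955, 0.2155]
tcp_rot: [0.0, 1.0, -0.0, -0.001]
contact_force: [0.4, -0.1, 0.6]
opening: 0.996
finger_force: 0.0
circle 490.8 295.4 d 28.3 box [490.2 295.5] z 0.1344 1851
circle 490.7 295.3 d 51.9 box [487.9 295.4] z 0.1021 2835
circle 490.0 293.9 d 61.9 box [478.3 294.1] z 0.0597 1158
circle 490.2 295.9 d 96.1 box [480.3 295.8] z 0.0128 3896
```

View pics/s11.png

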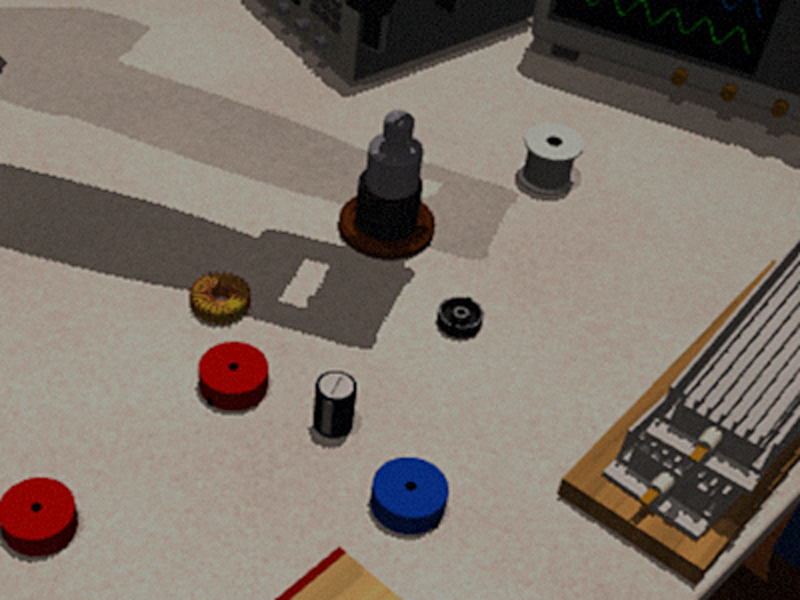

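The stack stands upright in the nest (crop 390,190). The core is closed, the weight is centred to about 1.5 mm, and the bystanders are untouched. Handing in.

```bash
python3 -c "
from plant import ctrl
print(ctrl.sign_off())"
```

```text
the job is handed in; nothing more can be done
None
```

The pot core is assembled in the nest, closed and level, with the steel weight standing within about 1.5 mm of centre on top; I handed the job in at about 32 s, with the small half, choke and capacitor left untouched.

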